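Put away the drinks cans: opened one on the plate, sealed one in the can rack

TASK

Sort the two drinks cans that stand on the worktop. The opened one, whose ring-pull sticks up, goes onto the middle of the small plate, kept upright all the way so that nothing spills. Lay the unopened one gently on its side on the worktop and let go of it, then take it up again and lay it, without dropping it, across the sloping wire can rack uphill of the can already there, so that it rolls down and rests against that can; leave the egg box and the mug where they are.

Things in the scene. Friction and masses are not known exactly. Their poses are not given: they have to be found in the camera images.
- opened_can: the opened can: slim, 53 mm diameter, 134 mm high (base narrows to 43 mm, lid rim 49 mm, straight from 10 to 120 mm above the base), dark drinking hole in the lid and the ring-pull standing up 21 mm above the lid. Origin: centre of its base; z along the can from base to lid. Stands on the worktop; either can may be the left one.
- sealed_can: the unopened drinks can: same can (53 mm diameter, 134 mm high), but its ring-pull lies flat on the lid and there is no hole. About 0.2 to 0.35 kg. Origin: centre of its base; z from base to lid. Stands on the worktop at the start.
- sealed_can_mid (a point): middle of the unopened can, on its axis, 67 mm from its base
- stored_can_mid (a point): middle of the like can that already lies in the rack, against its front stop
- can_rack: open-topped dark wire rack, fixed: 250 mm long in its x, lane 148 mm wide in its y. Origin: centre of its underside on the worktop; z up. Its wire floor slopes 8 degrees down to a stop at its -x end (roughly towards the robot): floor 23 mm above the worktop at the low end, 58 mm at the high end; side guides 33 mm above the floor. Cans lie across it (can axis along the rack's y) and roll to -x.
- lane_free (a point): place of the middle of a can lying in the lane 115 mm uphill of the one already stored: 20 mm to the rack's +x of its centre; a can let go here rolls down about 60 mm and touches the stored can
- saucer_plate: small round white plate, 215 mm diameter, 21 mm high at the rim; its flat middle, 140 mm across, is 8 mm above the worktop. Origin: centre of its underside.
- egg_box: closed egg box, 106 x 155 x 72 mm, bystander. Origin: centre of its underside.
- mug: white mug, 89 x 118 x 88 mm, bystander. Origin: centre of its underside.

How it is judged:
On the way:
1. the unopened can lies on its side on the worktop, let go and at rest (angle between sealed_can's own z axis and vertical between 1.4 and 1.74 rad and height (world z) of sealed_can_mid below 0.034 m and contact force between the fingers and sealed_can below 0.1 N and linear speed of sealed_can below 0.05 m/s), for 0.15 s.
At the end, for the whole second after the job is handed in: The opened can stands upright (0.1 rad) and still on the plate's flat middle, within 40 mm of its centre; the unopened can lies still across the rack's lane on its floor (0.15 rad), touching the stored can (middles under 58 mm apart), which is still at the front stop (angle between opened_can's own z axis and vertical below 0.1 rad and horizontal distance between opened_can and saucer_plate below 0.04 m and z of opened_can in the frame of saucer_plate between 0.003 and 0.014 m and linear speed of each of opened_can, sealed_can below 0.03 m/s and angle between the z axis of sealed_can and the y axis of can_rack, either way round below 0.15 rad and distance between sealed_can_mid and stored_can_mid below 0.058 m and x of sealed_can_mid in the frame of can_rack below -0.034 m and z of sealed_can_mid in the frame of can_rack below 0.07 m and x of stored_can_mid in the frame of can_rack below -0.085 m).
It fails at once if the opened can is tilted by more than 0.35 rad (it spills) (angle between opened_can's own z axis and vertical above 0.35 rad).
It fails at once if the egg box or the mug is moved more than 30 mm (distance of any of egg_box, mug from where it was at the start of the episode above 0.03 m).
It fails at once if the unopened can is let go in the air and falls (more than about 3 cm) (contact force between the fingers and sealed_can below 0.1 N and linear speed of sealed_can above 0.75 m/s).
It fails at once if the unopened can is knocked over or let fall onto its side instead of being laid down (angle between sealed_can's own z axis and vertical between 0.8 and 1.45 rad and angular speed of sealed_can above 8 rad/s).
It also fails if it takes over 66 s, if anything falls off the work surface, if the arm or the gripper's body presses on something with over 40 N, if the wrist force passes 120 N, or if a joint passes its speed limit or range.

ROBOT

A 6-joint arm with a two-finger parallel gripper is mounted at the origin on a cart in front of the work surface, level with it; the furniture and walls round the work are solid. World frame = base frame: x ahead of the robot, y to its left, z up, the work surface at z = 0. Lengths are in m, angles in rad, forces in N, time in s.
With the tool pointing down it reaches from about 0.3 to 1 m from the base axis. Payload 5.1 kg.
Tool frame: the origin (TCP) lies on the centre line of the jaws, within the pads' length; the fingertips stand 8 mm ahead of it and the grasp point (between the pads) lies 11 mm behind it (bot.tip_extent is the distance from the TCP to the fingertips, in m); z points along the fingers, y is the line along which they close (so a half turn about z gives the same grasp; the last joint's range is limited). The gripper opens to 95 mm and grips with 3 to 60 N. Pads are 20 mm wide; open, the fingers measure 119 mm over their backs; the gripper's body (75 mm by 180 mm) begins 59 mm behind the grasp point.
Start: joints at [-1.276, 0.124, 1.65, -0, 1.367, -0.083], TCP at [0.24, -0.604, 0.223] pointing down, gripper open.
Joint ranges: [-2.61, 2.61], [-1.02, 2.33], [0.03, 2.71], [-1.35, 4.49], [0.32, 2.68], [-2.91, 2.91]. Speed limits (rad/s): [2.57, 2.57, 3.14, 3.14, 3.14, 3.14].

INTERFACE

Orientations are given as a unit quaternion [x, y, z, w].
In Python, from station import bot, optics gives the robot as it stands.
- The arm moves only by the shell command python3 -m handwheel 'ROWS' [FORCE]. ROWS is JSON, a list of rows, each a list of 3 entries, a list of its own where there are three numbers: the shift along the tool's x, y, z in mm, then the turn, a rotation vector about the tool's x, y, z in degrees, then the finger opening in mm, from 0 to 95.1. In form: [[[tx, ty, tz], [wx, wy, wz], hand], ...]. A call has 1 to 8 rows; each row is the pose to reach, as a shift and turn from the pose commanded when the call began, along the tool's axes at that moment; what a row does not reach only later rows make up. A row lasts 1/12 s, in which the tool goes at most 41.7 mm and 7.16 degrees, less where a joint would pass 70% of its speed; a pose out of reach is approached as far as the arm can. A call with a gripper value outside its range is refused whole. The fingers move at their own pace and stop on an object; FORCE is the grip in N (left out, the last holds). Time passes only in rows, so rows that repeat a pose let the fingers close. It gives the time, the measured TCP pose, the force, the opening and the grip force at its end, in the units of the state.
- bot.state(): the state, without advancing time (a new reading comes with each control period).
- optics.read_camera(name): name is "side" or "top" or "wrist"; returns a dict with "pixels" (400x640x3 uint8, blue, green, red), "fx", "fy", "cx", "cy" (pixels), "k1" (the pictures are not rectified: a ray, as slopes to the right and down, at radius r is drawn at 1 + k1 r^2 times it, then the intrinsics apply), "rvec" (rotation vector, rad) and "tvec" (3), from world to camera coordinates, as OpenCV has them; the wrist camera has in their place "hand_eye" (4x4, takes a point from camera to tool coordinates, whose origin is the TCP and whose axes are the flange's). Camera axes: x right, y down, z forward; pixel columns grow to the right and rows downward; lengths in m; the calibration is good to about 2 mm. A picture is of the moment at which its call begins: read the wrist's pose just before it. There is no depth.
- bot.sign_off(): hands the job in; it is judged then, once.
The state is a dict: "clock": time; "joints": joint angles; "dq": joint speeds; "tau": joint torques, N m; "tcp_pos": TCP position; "tool_rot": TCP orientation; "wrist_force": force on the tool from outside, world axes, zero at the start; "wrist_torque": the same for the moment, N m; "width": finger opening in m; "grip_force": force on a finger pad.
Only numpy, scipy, OpenCV 4.12 (cv2) and the standard library are available. Lean on these libraries where they do the work, as an engineer would, in place of code of your own. Each camera call takes 0.05 s, during which the arm holds its last target. There are 200 camera calls.

## Working session

There is one attempt and no reset: what is moved stays moved. The work goes in short steps, Python scripts to look and compute and a shell command to move; the robot and the scene stay as the last step left them, time stands still between calls to the robot, and variables do not carry over. Pictures are saved under pics/ and viewed, at most 10 in all, crops included, and the job is handed in when it is done.

```bash
ls; mkdir -p pics; cat > h.py <<'E'
import numpy as np, cv2
from scipy.spatial.transform import Rotation as R
from station import bot, optics
def cam(name):
    s=bot.state(); c=optics.read_camera(name); c['img']=np.array(c['pixels'])
    if name=='wrist':
        T=np.eye(4);T[:3,:3]=R.from_quat(s['tool_rot']).as_matrix();T[:3,3]=s['tcp_pos']
        c['T']=T@np.array(c['hand_eye'])
    else:
        r=R.from_rotvec(np.ravel(c['rvec'])).as_matrix();T=np.eye(4);T[:3,:3]=r.T;T[:3,3]=-r.T@np.ravel(c['tvec']);c['T']=T
    return c
def ray(c,u,v):
    x=np.array([(u-c['cx'])/c['fx'],(v-c['cy'])/c['fy']]);p=x.copy()
    for _ in range(20): p=x/(1+c['k1']*(p@p))
    d=c['T'][:3,:3]@np.array([p[0],p[1],1]);return c['T'][:3,3],d
def plane(c,u,v,z):
    o,d=ray(c,u,v);return o+d*(z-o[2])/d[2]
def proj(c,P):
    q=c['T'][:3,:3].T@(np.array(P)-c['T'][:3,3]);p=q[:2]/q[2];p=p*(1+c['k1']*(p@p))
    return np.array([p[0]*c['fx']+c['cx'],p[1]*c['fy']+c['cy']])
E
python3 - <<'E'
from h import *
for n in ['top','side']:
    c=cam(n);cv2.imwrite(f'pics/{n}0.png',c['img']);print(n,c['T'].round(3).tolist(),c['fx'],c['k1'])
print(bot.state())
E
```

```text
pics
top [[0.029, -0.993, 0.116, 0.452], [-0.999, -0.031, -0.016, -0.037], [0.019, -0.115, -0.993, 0.982], [0.0, 0.0, 0.0, 1.0]] 391.49556927234545 -0.014893013617373522
side [[-0.998, 0.043, -0.036, 0.604], [0.053, 0.525, -0.849, 1.041], [-0.017, -0.85, -0.526, 0.769], [0.0, 0.0, 0.0, 1.0]] 472.9560893508105 0.038346199736554315
{'clock': 0.1, 'joints': array([-1.27561785e+00,  1.24455033e-01,  1.65154647e+00,  2.28415630e-06,
        1.36748962e+00, -8.25933957e-02]), 'dq': array([ 0.00144921, -0.00155324, -0.0032256 , -0.00168258, -0.00058426,
        0.00023796]), 'tau': array([ 4.88982387e-04, -4.18882298e+01, -3.61093569e+01,  7.77668855e-02,
        4.61801339e-02, -5.59206535e-05]), 'tcp_pos': array([ 0.23956432, -0.60363073,  0.22149481]), 'tool_rot': array([ 9.82213627e-01,  1.87764452e-01, -9.95947138e-05, -9.43996614e-04]), 'wrist_force': array([-0.05866678, -0.05272727,  0.24668125]), 'wrist_torque': array([ 0.05049562, -0.04452275,  0.04197062]), 'grip_force': 0.0, 'width': 0.09523891618475516}
```

View pics/top0.png

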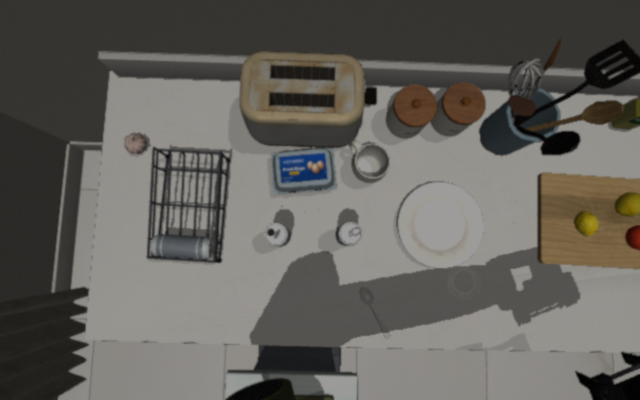

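View pics/side0.png

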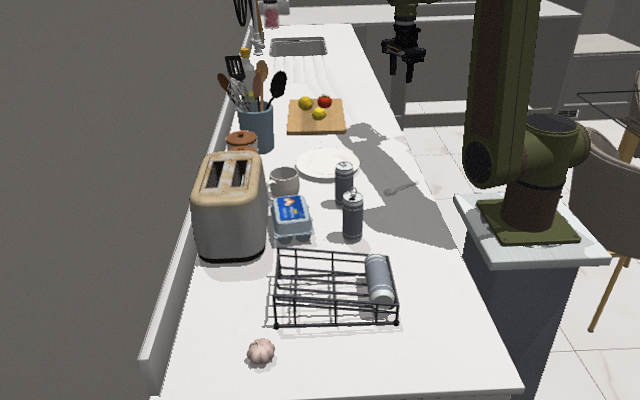

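The top view shows the rack at left, around (188,205), with the stored can at (180,247). The two cans stand at (278,233) and (349,233), the plate is at (440,224), the egg box at (303,170) and the mug at (371,160). I'll zoom in to tell which can is opened.

```bash
python3 - <<'E'
from h import *
a=cv2.imread('pics/top0.png');b=cv2.imread('pics/side0.png')
A=cv2.resize(a[200:260,255:375],(800,400)[:2],interpolation=cv2.INTER_CUBIC)
B=cv2.resize(b[155:245,320:380],(130,195))
C=cv2.resize(a[140:270,140:240],(154,200));
B=cv2.resize(b[155:245,320:380],(133,200),interpolation=cv2.INTER_CUBIC)
D=cv2.resize(b[245:330,265:405],(330,200),interpolation=cv2.INTER_CUBIC)
M=np.zeros((600,800,3),np.uint8);M[:400]=A;M[400:,:133]=B;M[400:,140:294]=C;M[400:,300:630]=D
cv2.imwrite('pics/z1.png',M)
E
```

```text
(no output)
```

View pics/z1.png

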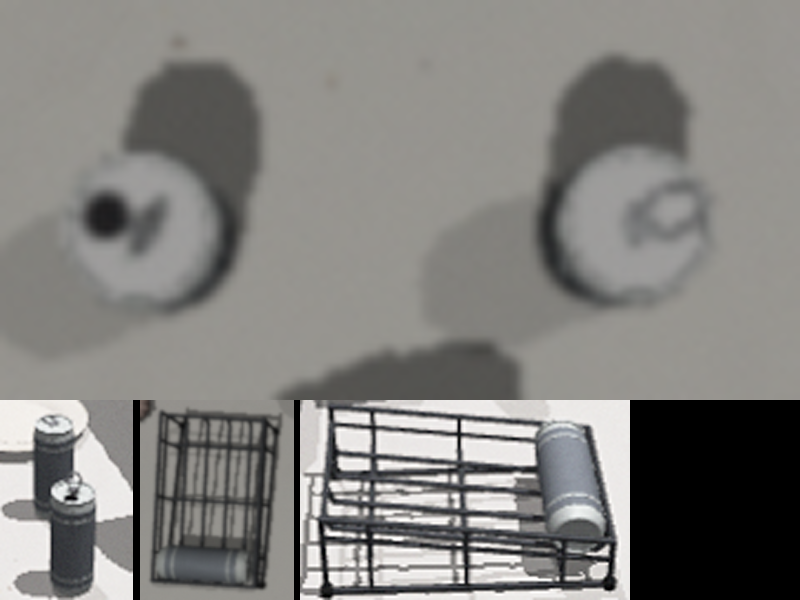

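The close-up shows the drinking hole and the standing ring-pull on the left can, lid centre about (277,234), so that is the opened one. The right can, lid about (350,233.5), is sealed. In the side view the rack feet are near (276,326) and (396,322).

```bash
python3 - <<'E'
from h import *
t=cam('top');s=cam('side')
g=t['img'].astype(int);np.set_printoptions(precision=4,suppress=True)
print('open',plane(t,277,234.2,.134),'sealed',plane(t,350.2,233.5,.134))
# plate: bright mask
for n,sl,lo in [('plate',(slice(170,280),slice(385,500)),None)]:
    sub=t['img'][sl];gr=cv2.cvtColor(sub,cv2.COLOR_BGR2GRAY)
    th,m=cv2.threshold(gr,0,255,cv2.THRESH_OTSU)
    m=cv2.inRange(gr,190,255)
    ct=max(cv2.findContours(m,0,1)[0],key=cv2.contourArea);e=cv2.fitEllipse(cv2.convexHull(ct));print(e,th)
    print('plate',plane(t,e[0][0]+385,e[0][1]+170,.02))
    E=[plane(t,e[0][0]+385+a,e[0][1]+170,.02) for a in(-e[1][0]/2,e[1][0]/2)];print('diam',np.linalg.norm(E[0]-E[1]))
f1=plane(s,275.6,325.6,.003);f2=plane(s,395.7,322.2,.003);print('feet',f1,f2,np.linalg.norm(f1-f2),'yaw',np.degrees(np.arctan2(*(f1-f2)[[1,0]])))
# stored can in top
hsv=cv2.cvtColor(t['img'],cv2.COLOR_BGR2HSV);print(hsv[247,150:216:6].tolist());print([hsv[v,180].tolist() for v in range(228,266,3)])
for u,v in[(148.4,258),(219.9,260.8),(231.6,148.4),(155,148.4)]:print([plane(t,u,v,z)[:2] for z in(0,.056,.091)])
for nm,p in [('egg TR',(334,185)),('mug',(371,160))]:print(nm,plane(t,*p,.08))
cv2.imwrite('pics/z2.png',cv2.resize(np.hstack([t['img'][140:270,140:240]]),(461,600),interpolation=cv2.INTER_CUBIC))
E
```

```text
open [0.4795 0.0378 0.134 ] sealed [ 0.4858 -0.1203  0.134 ]Traceback (most recent call last):
  File "<stdin>", line 10, in <module>
ValueError: max() iterable argument is empty
```

```bash
python3 - <<'E'
from h import *
t=cam('top');s=cam('side')
np.set_printoptions(precision=4,suppress=True)
sub=t['img'][170:280,385:500];gr=cv2.cvtColor(sub,cv2.COLOR_BGR2GRAY);print('gray row',gr[54,::4].tolist())
c=cv2.HoughCircles(cv2.medianBlur(gr,3),cv2.HOUGH_GRADIENT,1,100,param1=60,param2=10,minRadius=36,maxRadius=50);print(c)
if c is not None:
    print('plate',plane(t,c[0,0,0]+385,c[0,0,1]+170,.02))
f1=plane(s,275.6,325.6,.003);f2=plane(s,395.7,322.2,.003);print('feet',f1,f2,np.linalg.norm(f1-f2),'yaw',np.degrees(np.arctan2(*(f1-f2)[[1,0]])))
for u,v in[(148.4,258),(219.9,260.8),(231.6,148.4),(155,148.4)]:print([plane(t,u,v,z)[:2] for z in(0,.056,.091)])
for nm,p in [('egg BR',(334,190)),('mug',(371,160))]:print(nm,plane(t,*p,.08))
cv2.imwrite('pics/z2.png',cv2.resize(t['img'][140:270,140:240],(461,600),interpolation=cv2.INTER_CUBIC))
E
```

```text
gray row [148, 149, 136, 90, 155, 155, 151, 148, 157, 157, 156, 156, 156, 157, 156, 156, 156, 156, 156, 157, 149, 156, 156, 156, 156, 148, 149, 150, 148]
[[[52.5 55.5 43.6]]]
plate [ 0.5165 -0.3476  0.02  ]
feet [0.6733 0.3345 0.003 ] [0.4198 0.3424 0.003 ] 0.25364920831370064 yaw -1.795403840546173
[array([0.4156, 0.3647]), array([0.4177, 0.3418]), array([0.4189, 0.3275])]
[array([0.4141, 0.188 ]), array([0.4162, 0.1751]), array([0.4175, 0.1671])]
[array([0.6992, 0.1747]), array([0.6851, 0.1626]), array([0.6763, 0.1551])]
[array([0.6928, 0.3698]), array([0.6791, 0.3466]), array([0.6705, 0.3321])]
egg BR [ 0.588  -0.0857  0.08  ]
mug [ 0.6622 -0.1712  0.08  ]
```

View pics/z2.png

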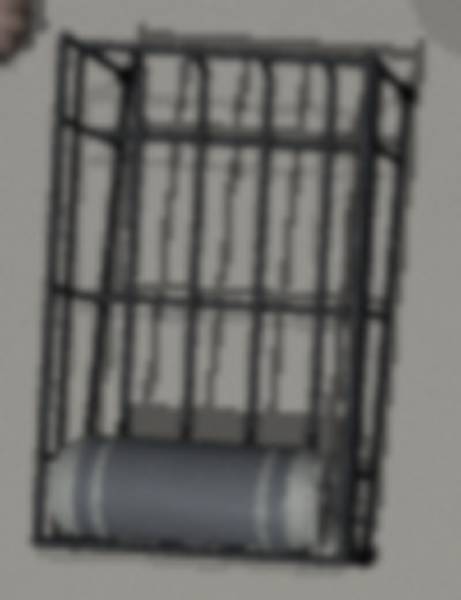

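The rack crop shows the stored can centred at about (181,246). The top rail's outer corners are near (154,148), (222,152), (148,258) and (216,260). The plate circle is centred at (437.5,225.5).

```bash
cat >> h.py <<'E'
np.set_printoptions(precision=4,suppress=True)
def tool(yaw_y,tilt=0,phi=None):
    """tool y at horizontal yaw_y; tool z down, tilted outward by tilt(deg) perpendicular to y (towards yaw_y+90)"""
    y=np.array([np.cos(yaw_y),np.sin(yaw_y),0]);o=np.array([-y[1],y[0],0]);t=np.radians(tilt)
    z=o*np.sin(t)-np.array([0,0,1])*np.cos(t);return np.c_[np.cross(y,z),y,z]
def goto(g,Rt,back=0):
    s=bot.state();R0=R.from_quat(s['tool_rot']).as_matrix()
    p=np.array(g)+Rt[:,2]*(0.011-back)
    print('shift',(R0.T@(p-s['tcp_pos'])*1000).round(1),'turn',np.degrees(R.from_matrix(R0.T@Rt).as_rotvec()).round(1),'tcp',p)
def grasp():
    s=bot.state();M=R.from_quat(s['tool_rot']).as_matrix();print('grasp pt',s['tcp_pos']-M[:,2]*.011,'y',M[:,1],'z',M[:,2],'w',s['width'],s['grip_force'],'j',s['joints'],'t',s['clock'])
E
python3 - <<'E'
from h import *
t=cam('top')
for (u,v,z) in [(153.7,148.2,.091),(222,152,.091),(148.2,257.8,.056),(216,260.5,.056)]: print(plane(t,u,v,z))
print('stored',plane(t,180.8,245.9,.054))
a,b=plane(t,150.8,245.3,.054),plane(t,210.5,247.5,.054);print(a,b,np.linalg.norm(a-b))
e=lambda x,y:plane(t,140+x/4.61,140+y/4.61,.054)
for p,q in [((100,437),(275,448)),((95,535),(275,545))]:
    d=e(*p)-e(*q);print('can axis yaw-90',np.degrees(np.arctan2(-d[0],d[1])))
phi=-.243
goto([.486,-.120,.067],tool(phi-np.pi/2,45),.11)
E
```

```text
[0.6709 0.3352 0.091 ]
[0.667  0.1768 0.091 ]
[0.4181 0.3423 0.056 ]
[0.4166 0.1843 0.056 ]
stored [0.448 0.269 0.054]
[0.4472 0.3393 0.054 ] [0.4463 0.1994 0.054 ] 0.13992448248213807
can axis yaw-90 -1.829684279435816
can axis yaw-90 -1.4225643880040817
shift [ 350.5 -399.7   85.6] turn [-14.   43.5  33.7] tcp [ 0.4181 -0.1032  0.137 ]
```

```bash
python3 -m handwheel '[[[350,-400,50],[-14,43.5,33.7],95],[[350,-400,50],[-14,43.5,33.7],95],[[350,-400,50],[-14,43.5,33.7],95],[[350,-400,50],[-14,43.5,33.7],95],[[350,-400,50],[-14,43.5,33.7],95],[[350,-400,50],[-14,43.5,33.7],95],[[350,-400,50],[-14,43.5,33.7],95],[[350,-400,50],[-14,43.5,33.7],95]]' 25; python3 - <<'E'
from h import *
grasp();goto([.486,-.120,.067],tool(-.243-np.pi/2,45),.11)
E
```

```text
clock: 1.02
tcp_pos: [0.3507, -0.2905, 0.191]
tool_rot: [0.916, -0.115, 0.382, 0.047]
wrist_force: [0.6, 1.5, 0.6]
width: 0.0952
grip_force: 0.0
grasp pt [ 0.3431 -0.2886  0.1987] y [-0.2459 -0.9693 -0.0021] z [ 0.6887 -0.1732 -0.704 ] w 0.09515570582376195 0.0 j [-1.1878 -0.7598  2.5251  0.7551  0.9929  0.3303] t 1.0167
shift [ -25.1 -198.1   51.9] turn [ 0.1 -0.2 -0.3] tcp [ 0.4181 -0.1032  0.137 ]
```

```bash
python3 -m handwheel '[[[-25,-198,52],[0,0,0],95],[[-25,-198,52],[0,0,0],95],[[-25,-198,52],[0,0,0],95],[[-25,-198,52],[0,0,0],95],[[-25,-198,52],[0,0,0],95],[[-25,-198,52],[0,0,0],95],[[-25,-198,52],[0,0,0],95]]'; python3 - <<'E'
from h import *
grasp();c=cam('wrist');cv2.imwrite('pics/w1.png',c['img'])
print(proj(c,[.486,-.12,0]),proj(c,[.486,-.12,.134]),proj(c,[.48,.038,0]))
goto([.486,-.120,.067],tool(-.243-np.pi/2,45),0)
E
```

```text
clock: 1.6
tcp_pos: [0.4178, -0.1003, 0.137]
tool_rot: [0.917, -0.108, 0.38, 0.045]
wrist_force: [-0.4, -0.8, 0.3]
width: 0.0948
grip_force: 0.0
grasp pt [ 0.4102 -0.0985  0.1448] y [-0.233  -0.9725  0.0009] z [ 0.688  -0.1655 -0.7066] w 0.09484207330019863 0.0 j [-0.472  -0.9868  2.7097  0.2714  0.6646  1.1856] t 1.6
[316.5004 229.8094] [318.1687 153.637 ] [175.3037 265.662 ]
shift [  0.7   1.3 110.7] turn [-0.2 -0.   0.2] tcp [ 0.4935 -0.1219  0.0592]
```

View pics/w1.png

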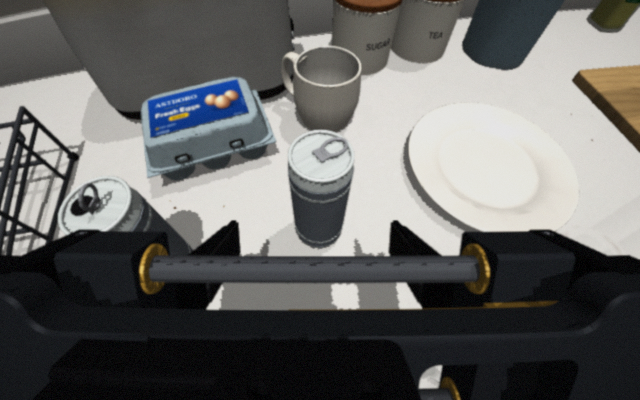

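The wrist view shows the sealed can centred between the fingers, lid at (321,155), a few pixels from the prediction. Its tab is flat, and the path forward is clear.

```bash
python3 -m handwheel '[[[1,1,30],[0,0,0],95],[[1,1,60],[0,0,0],95],[[1,1,90],[0,0,0],95],[[1,1,111],[0,0,0],95],[[1,1,111],[0,0,0],95],[[1,1,111],[0,0,0],95]]'; python3 - <<'E'
from h import *
grasp();print(bot.state()['wrist_force'])
E
```

```text
clock: 2.15
tcp_pos: [0.483, -0.1305, 0.0714]
tool_rot: [0.92, -0.112, 0.374, 0.04]
wrist_force: [0.3, -0.3, 0.0]
width: 0.0949
grip_force: 0.0
grasp pt [ 0.4756 -0.1288  0.0793] y [-0.2356 -0.9718 -0.0095] z [ 0.6785 -0.1575 -0.7175] w 0.09486490351537304 0.0 j [-0.4653 -0.476   2.5837  0.5449  0.3214  0.8907] t 2.15
[ 0.3098 -0.314   0.0221]
```

```bash
python3 -m handwheel '[[[0,0,0],[0,0,0],45],[[0,0,0],[0,0,0],45],[[0,0,0],[0,0,0],45],[[0,0,0],[0,0,0],45],[[0,0,0],[0,0,0],45],[[0,0,0],[0,0,0],45],[[0,0,0],[0,0,0],45],[[0,0,0],[0,0,0],45]]' 30; python3 - <<'E'
from h import *
grasp();goto([.486,-.120,.067],tool(-.243-np.pi/2,45),0)
E
```

```text
clock: 2.82
tcp_pos: [0.484, -0.1285, 0.0726]
tool_rot: [0.92, -0.11, 0.375, 0.04]
wrist_force: [0.8, 1.9, 2.7]
width: 0.0537
grip_force: 29.1
grasp pt [ 0.4765 -0.1267  0.0805] y [-0.2312 -0.9729 -0.0092] z [ 0.6813 -0.1552 -0.7154] w 0.05373326688577076 29.067969918251038 j [-0.4609 -0.4786  2.5839  0.5467  0.321   0.8892] t 2.8167
shift [-3.9 -8.5 15.1] turn [-0.8  0.7  0. ] tcp [ 0.4935 -0.1219  0.0592]
```

```bash
python3 - <<'E'
from h import *
goto([.465,-.120,.13],tool(-.233-np.pi/2,44.3),0)
goto([.45,-.115,.15],tool(-.233-np.pi/2,0),0)
E
```

```text
shift [ 25.4  -4.3 -44.3] turn [-0.4 -0.  -0.4] tcp [ 0.4725 -0.1218  0.1221]
shift [ 20.4  -5.8 -72.7] turn [ -0.5 -44.3  -0.2] tcp [ 0.45  -0.115  0.139]
```

```bash
python3 -m handwheel '[[[10,-2,-17],[0,0,0],45],[[20,-4,-34],[0,-3,0],45],[[26,-4,-48],[0,-9,0],45],[[25,-5,-55],[0,-16,0],45],[[24,-5,-62],[0,-23,0],45],[[22,-5,-68],[0,-30,0],45],[[21,-5,-73],[0,-37,0],45],[[20,-5,-73],[0,-44,0],45]]'; python3 - <<'E'
from h import *
grasp()
goto([.44,-.115,.13],tool(-.233-np.pi/2,-46),0)
E
```

```text
clock: 3.48
tcp_pos: [0.4487, -0.1159, 0.1389]
tool_rot: [0.993, -0.116, 0.0, -0.004]
wrist_force: [0.9, 0.4, -2.2]
width: 0.0534
grip_force: 28.9
grasp pt [ 0.4487 -0.116   0.1499] y [-0.2314 -0.9728 -0.0082] z [ 0.0014  0.0081 -1.    ] w 0.05340294780343016 28.865846693515778 j [-0.3736 -0.2346  2.1378  0.0085  1.24    1.428 ] t 3.4833
shift [-16.6   1.3  16.6] turn [ -0.5 -46.    0.2] tcp [ 0.4323 -0.1132  0.1224]
```

```bash
python3 -m handwheel '[[[-2,0,2],[0,-7,0],45],[[-4,0,4],[0,-14,0],45],[[-7,0,6],[0,-21,0],45],[[-10,0,10],[0,-28,0],45],[[-13,1,13],[0,-35,0],45],[[-15,1,16],[0,-42,0],45],[[-16,1,17],[0,-46,0],45],[[-16,1,17],[0,-46,0],45]]'; python3 - <<'E'
from h import *
grasp();s=cam('side');cv2.imwrite('pics/s2.png',cv2.resize(s['img'][90:260,300:500],(800,600)))
goto([.44,-.115,.05],tool(-.233-np.pi/2,-46),0)
E
```

```text
clock: 4.15
tcp_pos: [0.4328, -0.1128, 0.117]
tool_rot: [0.914, -0.105, -0.389, -0.05]
wrist_force: [-2.9, 0.0, -3.1]
width: 0.0535
grip_force: 28.8
grasp pt [ 0.4405 -0.1147  0.1246] y [-0.2312 -0.9728 -0.0096] z [-0.6998  0.1732 -0.693 ] w 0.053532507783310465 28.843384087085724 j [-0.3333  0.31    1.7781 -0.0681  1.8559  1.4753] t 4.15
shift [54.2  1.3 53.2] turn [-0.4 -0.1  0.4] tcp [ 0.4323 -0.1132  0.0424]
```

View pics/s2.png

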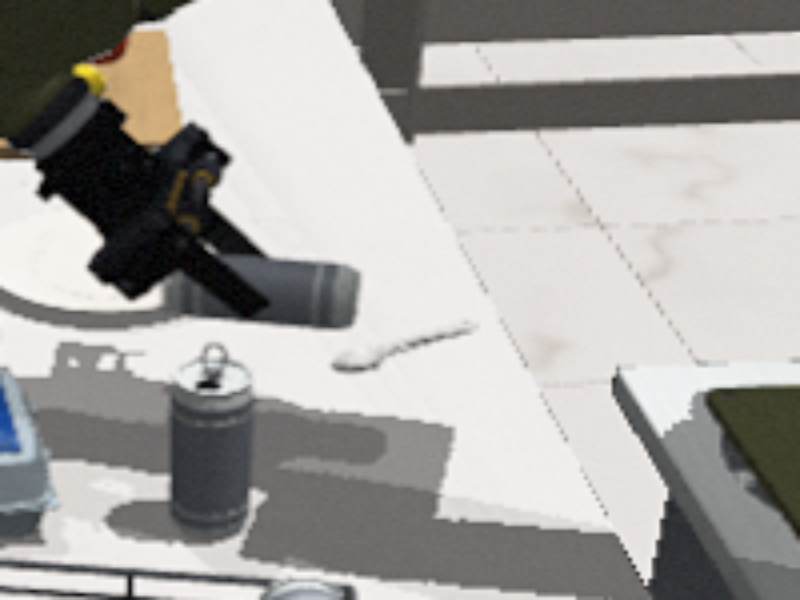

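The side view shows the can held level above the worktop, well clear of the opened can. I'll lower it until it makes contact.

```bash
python3 -m handwheel '[[[6,1,18],[0,0,0],45],[[18,1,33],[0,0,0],45],[[32,1,47],[0,0,0],45],[[44,1,62],[0,0,0],45],[[44,1,62],[0,0,0],45]]'; python3 - <<'E'
from h import *
grasp()
E
```

```text
clock: 4.62
tcp_pos: [0.4174, -0.1092, 0.044]
tool_rot: [0.915, -0.105, -0.387, -0.05]
wrist_force: [-0.5, 0.4, -3.9]
width: 0.0534
grip_force: 28.8
grasp pt [ 0.4251 -0.1111  0.0516] y [-0.2315 -0.9728 -0.0096] z [-0.6969  0.1727 -0.696 ] w 0.053444200848982944 28.84772390127182 j [-0.3362  0.3803  1.8334 -0.0677  1.7263  1.4819] t 4.6167
```

```bash
python3 -m handwheel '[[[10,0,-1],[0,0,0],45],[[19,0,-2],[0,0,0],45],[[19,0,-2],[0,0,0],45]]'; python3 -m handwheel '[[[2,0,2],[0,0,0],45],[[3,0,3],[0,0,0],45],[[3,0,3],[0,0,0],45]]'; python3 - <<'E'
from h import *
grasp()
E
```

```text
clock: 4.87
tcp_pos: [0.4362, -0.114, 0.0345]
tool_rot: [0.916, -0.106, -0.384, -0.049]
wrist_force: [0.8, -0.1, -2.7]
width: 0.0537
grip_force: 28.8
clock: 5.12
tcp_pos: [0.4343, -0.1133, 0.03]
tool_rot: [0.915, -0.106, -0.385, -0.049]
wrist_force: [-0.0, 0.4, -2.9]
width: 0.0529
grip_force: 28.8
grasp pt [ 0.4419 -0.1152  0.0377] y [-0.2314 -0.9728 -0.0091] z [-0.6951  0.1719 -0.6981] w 0.052879484574104685 28.8442325592041 j [-0.3335  0.4302  1.7931 -0.0658  1.7139  1.485 ] t 5.1167
```

```bash
for i in 1 ; do python3 -m handwheel '[[[1.4,0,1.4],[0,0,0],45],[[2.1,0,2.1],[0,0,0],45],[[2.1,0,2.1],[0,0,0],45]]'; done; python3 -m handwheel '[[[1.4,0,1.4],[0,0,0],45],[[1.4,0,1.4],[0,0,0],45],[[1.4,0,1.4],[0,0,0],45]]' | grep -E "tcp|force";python3 -m handwheel '[[[1.4,0,1.4],[0,0,0],45],[[1.4,0,1.4],[0,0,0],45],[[1.4,0,1.4],[0,0,0],45]]' | grep -E "tcp|force"
```

```text
clock: 5.37
tcp_pos: [0.4343, -0.1134, 0.0293]
tool_rot: [0.915, -0.106, -0.387, -0.05]
wrist_force: [-0.3, -0.1, 6.7]
width: 0.0536
grip_force: 29.2
tcp_pos: [0.4343, -0.1134, 0.0292]
wrist_force: [-0.7, 0.7, 14.1]
grip_force: 29.5
tcp_pos: [0.4344, -0.1134, 0.0291]
wrist_force: [-2.4, -0.1, 22.6]
grip_force: 29.9
```

```bash
python3 -m handwheel '[[[-2,0,-2],[0,0,0],45],[[-2.5,0,-2.5],[0,0,0],45],[[-2.5,0,-2.5],[0,0,0],60],[[-2.5,0,-2.5],[0,0,0],75],[[-2.5,0,-2.5],[0,0,0],90],[[-2.5,0,-2.5],[0,0,0],90],[[-2.5,0,-2.5],[0,0,0],90],[[-2.5,0,-2.5],[0,0,0],90]]'; python3 - <<'E'
from h import *
grasp()
s=cam('side');cv2.imwrite('pics/s3.png',cv2.resize(s['img'][90:260,300:500],(800,600)))
E
```

```text
clock: 6.53
tcp_pos: [0.434, -0.1132, 0.0264]
tool_rot: [0.915, -0.106, -0.386, -0.05]
wrist_force: [-0.4, 0.4, 0.2]
width: 0.0869
grip_force: 0.0
grasp pt [ 0.4417 -0.1151  0.0341] y [-0.2315 -0.9728 -0.0092] z [-0.6956  0.1721 -0.6975] w 0.08691530932739899 0.0 j [-0.3335  0.4358  1.7935 -0.0657  1.7088  1.4854] t 6.5333
```

View pics/s3.png

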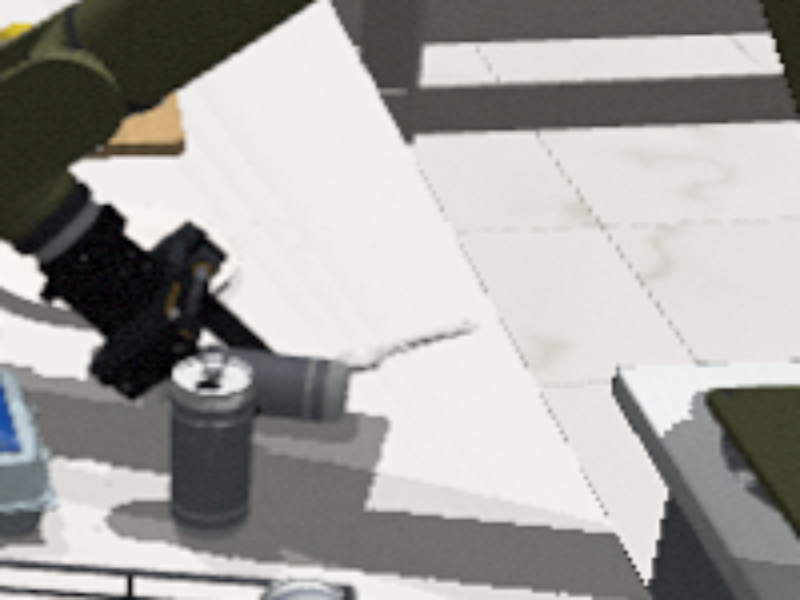

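The sealed can lies on the worktop in open fingers with no grip force. I'll back away along the tool, then turn to point straight down above it.

```bash
python3 -m handwheel '[[[0,0,-10],[0,0,0],95],[[0,0,-40],[0,0,0],95],[[0,0,-80],[0,0,0],95],[[0,0,-110],[0,0,0],95],[[0,0,-110],[0,0,0],95]]'|head -2; python3 - <<'E'
from h import *
goto([.435,-.112,.17],tool(-.233-np.pi/2,0),0)
E
```

```text
clock: 7.0
tcp_pos: [0.5167, -0.1341, 0.1087]
shift [-95.4  -3.   24.4] turn [-0.4 45.1  0.2] tcp [ 0.435 -0.112  0.159]
```

```bash
python3 -m handwheel '[[[-14,0,3],[0,7,0],95],[[-28,-1,7],[0,14,0],95],[[-42,-1,10],[0,21,0],95],[[-56,-2,14],[0,28,0],95],[[-70,-2,18],[0,35,0],95],[[-84,-3,21],[0,42,0],95],[[-95,-3,24],[0,45,0],95],[[-95,-3,24],[0,45,0],95]]'|head -2; python3 - <<'E'
from h import *
grasp();t=cam('top');w=cam('wrist')
M=np.zeros((600,800,3),np.uint8);M[:400,:640]=w['img'];M[400:,:400]=cv2.resize(t['img'][200:300,270:470],(400,200));cv2.imwrite('pics/w2.png',M)
E
```

```text
clock: 7.67
tcp_pos: [0.4277, -0.1096, 0.1557]
grasp pt [ 0.4278 -0.1097  0.1667] y [-0.2316 -0.9728 -0.0087] z [-0.0073  0.0107 -0.9999] w 0.09510679437118258 0.0 j [-0.3773 -0.302   2.1617  0.0076  1.2926  1.4251] t 7.6667
```

View pics/w2.png

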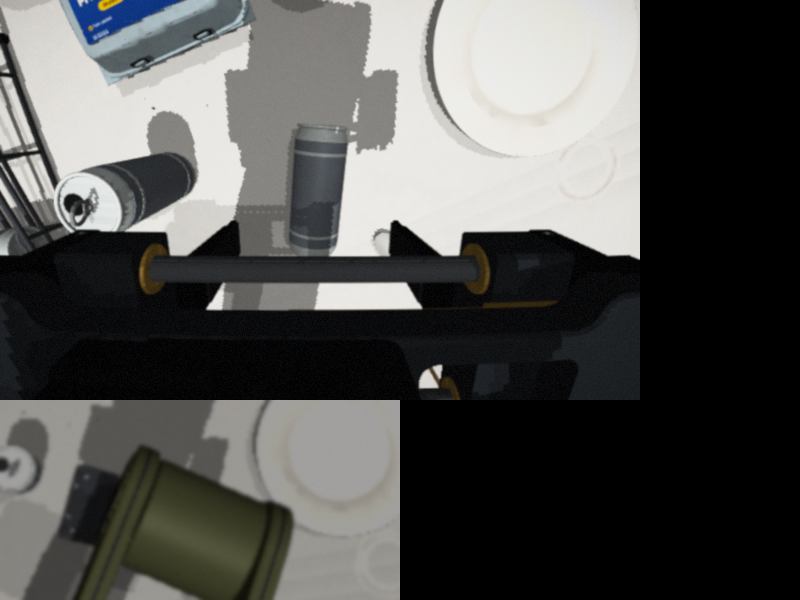

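The wrist view shows the lying can with its lid end at about (322,125) and base at about (314,254). Its centre line runs through (320.5,145) and (314,245).

```bash
python3 - <<'E'
from h import *
w=cam('wrist')
L=plane(w,321.5,126,.035);B=plane(w,313.5,254,.03);print('lid',L,'base',B,np.linalg.norm(L-B))
a=plane(w,320.5,145,.035);b=plane(w,314,245,.035);d=(a-b)[:2];yaw=np.arctan2(d[1],d[0]);u=np.array([np.cos(yaw),np.sin(yaw)])
m1=L[:2]-.067*u;m2=B[:2]+.067*u;print('yaw',yaw,m1,m2,np.linalg.norm(plane(w,294,190,.0265)-plane(w,343,190,.0265)))
m=(m1+m2)/2;goto([m[0],m[1],.028],tool(yaw-np.pi/2,0),.06);goto([m[0],m[1],.028],tool(yaw-np.pi/2,0))
E
```

```text
lid [ 0.4937 -0.1318  0.035 ] base [ 0.3643 -0.0928  0.03  ] 0.13530113634463212
yaw -0.2956104847267952 [ 0.4296 -0.1123] [ 0.4283 -0.1123] 0.0506421656825185
shift [ 0.2  2.8 77.7] turn [-0.5  0.8  3.5] tcp [ 0.429  -0.1123  0.077 ]
shift [  1.    3.3 137.7] turn [-0.5  0.8  3.5] tcp [ 0.429  -0.1123  0.017 ]
```

```bash
python3 -m handwheel '[[[0,3,35],[0,0,3.5],95],[[0,3,70],[-0.5,0.8,3.5],95],[[1,3,100],[-0.5,0.8,3.5],95],[[1,3,125],[-0.5,0.8,3.5],95],[[1,3,137],[-0.5,0.8,3.5],95],[[1,3,137],[-0.5,0.8,3.5],95],[[1,3,137],[-0.5,0.8,3.5],95]]' 30; python3 - <<'E'
from h import *
grasp()
E
python3 -m handwheel '[[[0,0,0],[0,0,0],45],[[0,0,0],[0,0,0],45],[[0,0,0],[0,0,0],45],[[0,0,0],[0,0,0],45],[[0,0,0],[0,0,0],45],[[0,0,0],[0,0,0],45],[[0,0,0],[0,0,0],45]]'; python3 - <<'E'
from h import *
grasp()
y=np.radians(-1.6)
goto([.45,-.03,.22],tool(-1.0,0))
E
```

```text
clock: 8.4
tcp_pos: [0.4287, -0.1118, 0.0162]
tool_rot: [0.989, -0.147, -0.002, -0.0]
wrist_force: [0.8, 0.6, 0.0]
width: 0.0953
grip_force: 0.0
grasp pt [ 0.4288 -0.1118  0.0272] y [-0.2903 -0.9569 -0.0004] z [-0.0033  0.0014 -1.    ] w 0.09527905634805561 0.0 j [-0.3764 -0.1059  2.2593  0.0001  0.9918  1.4889] t 8.4
clock: 8.98
tcp_pos: [0.429, -0.1119, 0.0179]
tool_rot: [0.989, -0.147, 0.001, 0.0]
wrist_force: [0.3, 1.3, 1.9]
width: 0.0536
grip_force: 1.5
grasp pt [ 0.429  -0.1119  0.0289] y [-0.2905 -0.9569 -0.0001] z [ 0.0013 -0.0003 -1.    ] w 0.05362304298212913 1.4791296422481537 j [-0.3765 -0.1118  2.261   0.0002  0.991   1.4889] t 8.9833
shift [  -3.4  -84.5 -191.1] turn [  0.   -0.1 -49.6] tcp [ 0.45  -0.03   0.209]
```

```bash
python3 -m handwheel '[[[0,0,0],[0,0,0],45],[[0,0,0],[0,0,0],45],[[0,0,-20],[0,0,0],45],[[0,0,-55],[0,0,0],45],[[0,0,-95],[0,0,-7],45],[[0,0,-135],[0,0,-14],45],[[0,0,-175],[0,0,-21],45],[[0,0,-215],[0,0,-28],45]]'; python3 - <<'E'
from h import *
grasp()
goto([.5,.12,.25],tool(-.6,0))
E
```

```text
clock: 9.65
tcp_pos: [0.4276, -0.1115, 0.2333]
tool_rot: [0.995, 0.1, -0.001, -0.0]
wrist_force: [0.9, 0.4, -2.5]
width: 0.0526
grip_force: 29.9
grasp pt [ 0.4276 -0.1115  0.2443] y [ 0.1988 -0.98   -0.0005] z [-0.0011  0.0003 -1.    ] w 0.05255695188124837 29.927214682102203 j [-0.3766 -0.3664  2.0781 -0.0001  1.431   0.9941] t 9.65
shift [ 116.9 -212.5   -5.7] turn [ -0.1   0.  -44.2] tcp [0.5   0.12  0.239]
```

```bash
python3 -m handwheel '[[[17,-30,-6],[0,0,-6],45],[[34,-61,-10],[0,0,-12],45],[[51,-92,-10],[0,0,-19],45],[[68,-123,-10],[0,0,-26],45],[[85,-154,-10],[0,0,-33],45],[[102,-185,-10],[0,0,-40],45],[[117,-212,-10],[0,0,-44],45],[[117,-212,-10],[0,0,-44],45]]'; python3 - <<'E'
from h import *
grasp()
c=np.array([.543,.2597]);y=np.radians(-1.6);X=np.array([np.cos(y),np.sin(y)])
m=c+.02*X;goto([m[0],m[1],.2],tool(y,0))
E
```

```text
clock: 10.32
tcp_pos: [0.5027, 0.123, 0.2412]
tool_rot: [0.885, 0.466, -0.0, -0.001]
wrist_force: [-1.5, -0.6, -3.0]
width: 0.0527
grip_force: 29.9
grasp pt [0.5027 0.123  0.2522] y [ 0.8244 -0.566  -0.0021] z [-0.0013  0.0018 -1.    ] w 0.052673077141437055 29.92264688014984 j [ 0.1352 -0.1842  1.9201  0.002   1.4067  0.7365] t 10.3167
shift [146.3 -27.2  52.4] turn [ -0.1  -0.1 -32.9] tcp [0.563  0.2591 0.189 ]
```

```bash
python3 -m handwheel '[[[29,-5,5],[0,0,-6],45],[[58,-10,10],[0,0,-13],45],[[88,-16,20],[0,0,-20],45],[[117,-22,30],[0,0,-27],45],[[146,-27,40],[0,0,-33],45],[[146,-27,50],[0,0,-33],45],[[146,-27,52],[0,0,-33],45]]'; python3 - <<'E'
from h import *
grasp();w=cam('wrist');t=cam('top')
M=np.zeros((600,800,3),np.uint8);M[:400,:640]=w['img'];M[400:,:320]=cv2.resize(t['img'][140:270,120:280],(320,200));s=cam('side')
M[400:,330:730]=cv2.resize(s['img'][180:340,220:440],(400,200));cv2.imwrite('pics/w3.png',M)
E
```

```text
clock: 10.9
tcp_pos: [0.5623, 0.2538, 0.1866]
tool_rot: [0.718, 0.696, -0.003, -0.001]
wrist_force: [-0.3, -0.5, -4.1]
width: 0.0526
grip_force: 29.9
grasp pt [0.5624 0.2539 0.1976] y [ 0.9995 -0.0323 -0.0054] z [-0.0055 -0.003  -1.    ] w 0.05258285025052051 29.923025965690613 j [ 0.3375  0.0807  1.7583 -0.0011  1.3087  0.3701] t 10.9
```

View pics/w3.png

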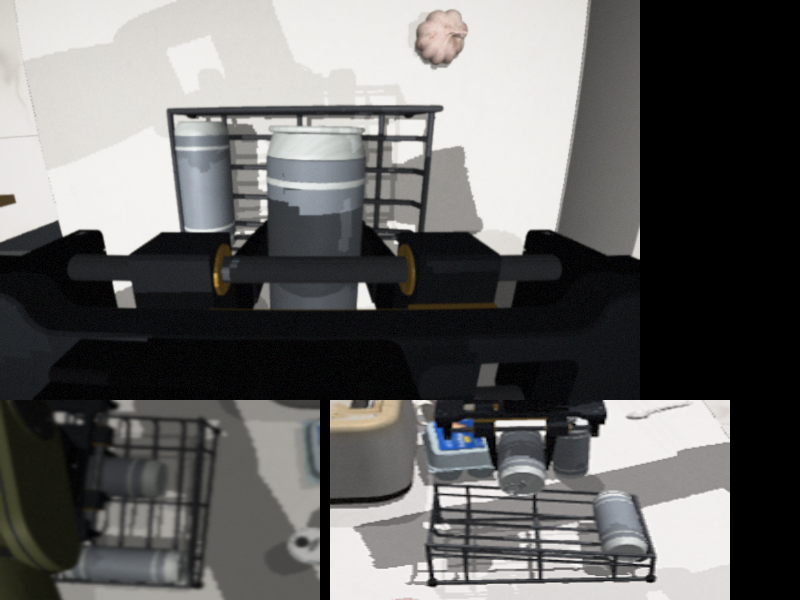

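The wrist view shows the held can centred over the lane, with its lid end at about (317,128). The rack's +y rail runs from (170,109) to (440,108), and the stored can is at (204,180). Next I'll triangulate the rail and the can end.

```bash
python3 - <<'E'
from h import *
w=cam('wrist');s=cam('side')
def tri(a,b):
    o1,d1=a;o2,d2=b;A=np.c_[d1,-d2];k=np.linalg.lstsq(A,o2-o1,rcond=None)[0];p,q=o1+d1*k[0],o2+d2*k[1];return (p+q)/2,np.linalg.norm(p-q)
print('high',tri(ray(w,440,108),ray(s,275.6,300)));print('low',tri(ray(w,170,109),ray(s,397.4,307)))
for u,v in[(170,109),(440,108)]:print([plane(w,u,v,z) for z in(.056,.075,.091)])
# held can lid end and sides at z .2
z=w['T'][2,3];g=.1976
print('lid rim',plane(w,270,129,g),plane(w,363,129,g),'sides',plane(w,268,180,g),plane(w,364,180,g))
# stored can: lid end and base
print('stored far',plane(w,202,124,.056),'sides',plane(w,177,170,.054),plane(w,231,170,.054))
cv2.imwrite('pics/w3w.png',w['img'])
E
```

```text
high (array([0.6739, 0.3353, 0.0812]), np.float64(0.012685420214361455))
low (array([0.4193, 0.3446, 0.0498]), np.float64(0.000950102137458878))
[array([0.4218, 0.344 , 0.056 ]), array([0.4311, 0.3425, 0.075 ]), array([0.4389, 0.3413, 0.091 ])]
[array([0.6912, 0.3349, 0.056 ]), array([0.6832, 0.334 , 0.075 ]), array([0.6764, 0.3332, 0.091 ])]
lid rim [0.5428 0.3203 0.1976] [0.5913 0.3186 0.1976] sides [0.5398 0.2934 0.1976] [0.592  0.2915 0.1976]
stored far [0.4527 0.3279 0.056 ] sides [0.4192 0.2822 0.054 ] [0.4768 0.2799 0.054 ]
```

```bash
python3 - <<'E'
from h import *
y=np.radians(-1.9)
goto([.563,.2597,.090],tool(y,0));goto([.563,.2597,.0725],tool(y,0))
E
```

```text
shift [  6.7  -1.6 112.5] turn [ 0.1 -0.  -0.1] tcp [0.563  0.2597 0.079 ]
shift [  6.7  -1.6 130. ] turn [ 0.1 -0.  -0.1] tcp [0.563  0.2597 0.0615]
```

```bash
python3 -m handwheel '[[[6,-1,25],[0,0,0],45],[[6,-1,55],[0,0,0],45],[[6,-1,85],[0,0,0],45],[[6,-1,105],[0,0,0],45],[[6.5,-1.5,113],[0,0,0],45],[[6.5,-1.5,113],[0,0,0],45],[[6.5,-1.5,113],[0,0,0],45]]'; python3 - <<'E'
from h import *
grasp();w=cam('wrist');s=cam('side')
M=np.zeros((600,800,3),np.uint8);M[:400,:640]=w['img']
M[400:,330:730]=cv2.resize(s['img'][180:340,220:440],(400,200));cv2.imwrite('pics/w4.png',M)
goto([.563,.2597,.0725],tool(np.radians(-1.9),0))
E
```

```text
clock: 11.73
tcp_pos: [0.5636, 0.2603, 0.079]
tool_rot: [0.719, 0.695, 0.001, 0.001]
wrist_force: [0.7, -1.0, -2.5]
width: 0.0522
grip_force: 29.9
grasp pt [0.5635 0.2603 0.09  ] y [ 0.9994 -0.0336  0.0023] z [ 0.0023  0.0004 -1.    ] w 0.052231541612386426 29.923672378063202 j [ 0.3464  0.1868  1.8334 -0.0004  1.119   0.3802] t 11.7333
shift [-1.3 -1.6 19. ] turn [ 0.3 -0.1 -0. ] tcp [0.563  0.2597 0.0615]
```

View pics/w4.png

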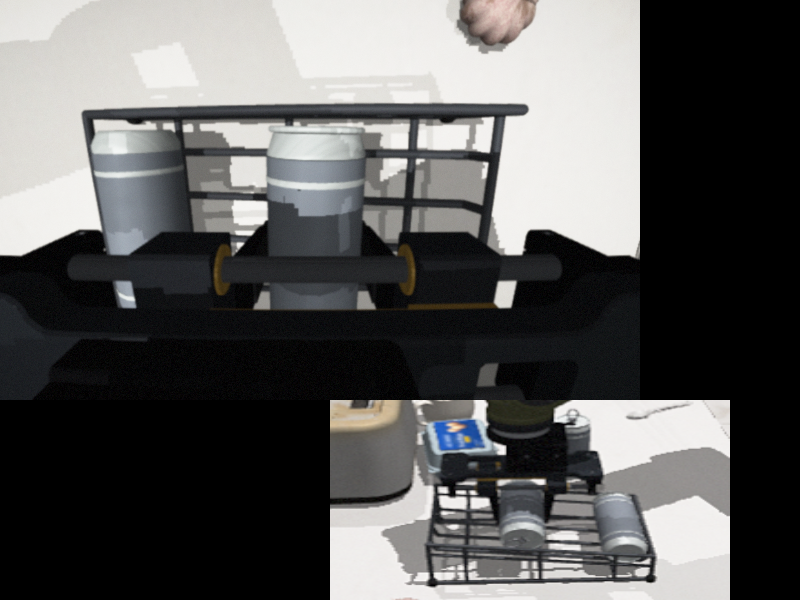

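The held can is inside the lane with its lid end short of the rail: 127 against the stored can's 131. I'll lower it to the floor.

```bash
python3 -m handwheel '[[[-1,-1,6],[0,0,0],45],[[-1,-1,12],[0,0,0],45],[[-1,-1,16],[0,0,0],45],[[-1,-1,16],[0,0,0],45]]'|grep -E "tcp|force"; python3 -m handwheel '[[[0,0,1.5],[0,0,0],45],[[0,0,1.5],[0,0,0],45]]'|grep -E "tcp|force"; python3 -m handwheel '[[[0,0,1.5],[0,0,0],45],[[0,0,1.5],[0,0,0],45]]'|grep -E "tcp|force"
```

```text
tcp_pos: [0.5615, 0.2595, 0.0611]
wrist_force: [-1.2, 0.6, -2.5]
grip_force: 29.9
tcp_pos: [0.5617, 0.2595, 0.0608]
wrist_force: [-3.7, -0.7, 2.3]
grip_force: 29.9
tcp_pos: [0.5618, 0.2595, 0.0606]
wrist_force: [-6.3, -2.5, 10.3]
grip_force: 29.9
```

Floor contact came at the expected height. I'll open slightly and then lift.

```bash
python3 -m handwheel '[[[0,0,-2.5],[0,0,0],48],[[0,0,-2.5],[0,0,0],54],[[0,0,-2.5],[0,0,0],58],[[0,0,-2.5],[0,0,0],62],[[0,0,-2.5],[0,0,0],66],[[0,0,-3],[0,0,0],70],[[0,0,-3],[0,0,0],70],[[0,0,-3],[0,0,0],70]]'; python3 -m handwheel '[[[0,0,-5],[0,0,0],72],[[0,0,-12],[0,0,0],74],[[0,0,-22],[0,0,0],80],[[0,0,-40],[0,0,0],85],[[0,0,-75],[0,0,0],95],[[0,0,-115],[0,0,0],95],[[0,0,-150],[0,0,0],95],[[0,0,-150],[0,0,0],95]]'; python3 - <<'E'
from h import *
grasp();s=cam('side');w=cam('wrist')
M=np.zeros((600,800,3),np.uint8);M[:400,:640]=w['img']
M[400:,330:730]=cv2.resize(s['img'][180:340,220:440],(400,200));cv2.imwrite('pics/w5.png',M)
E
```

```text
clock: 13.17
tcp_pos: [0.5618, 0.2595, 0.0616]
tool_rot: [0.719, 0.695, 0.0, 0.0]
wrist_force: [-0.4, -0.3, 0.1]
width: 0.0696
grip_force: 0.1
clock: 13.83
tcp_pos: [0.5662, 0.2612, 0.2235]
tool_rot: [0.719, 0.695, 0.008, 0.004]
wrist_force: [-0.2, 1.1, 1.3]
width: 0.0947
grip_force: 0.0
grasp pt [0.566  0.2611 0.2345] y [ 0.9993 -0.0329  0.017 ] z [ 0.0172  0.0059 -0.9998] w 0.09468679427344996 0.0 j [ 0.3463  0.0546  1.7228 -0.0003  1.346   0.3792] t 13.8333
```

View pics/w5.png

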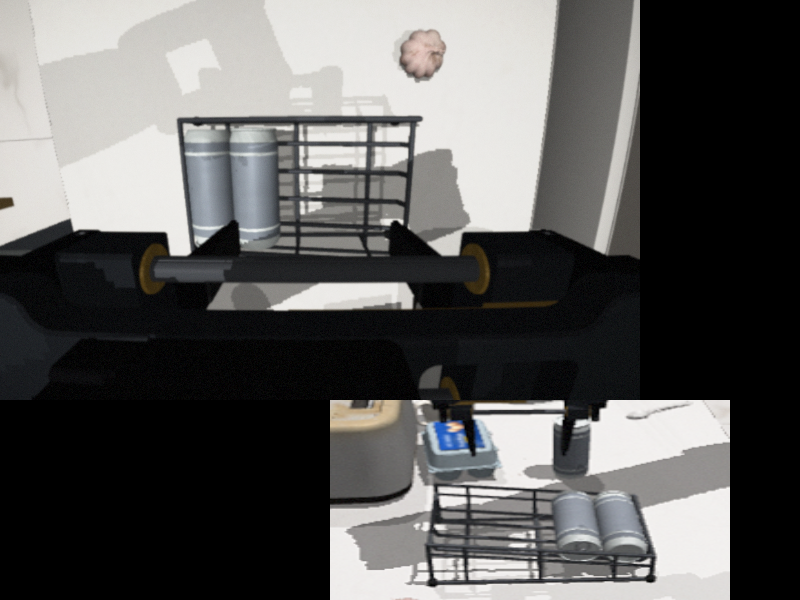

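Both cans now lie touching at the stop, the new one at about (256,185) and the stored one at (208,185). Next is the opened can. I'll check its position against the lid seen earlier at (91,203) in the w2 view.

```bash
python3 - <<'E'
from h import *
c=cam('wrist');y=np.array([-.2316,-.9728,-.0087]);z=np.array([-.0073,.0107,-.9999]);T=np.eye(4);T[:3,:3]=np.c_[np.cross(y,z),y,z];T[:3,3]=[.4277,-.1096,.1557]
c['T']=T@np.array(c['hand_eye']);print(proj(c,[.4795,.0378,.134]),plane(c,91,203,.134))
goto([.4795,.0378,.26],tool(-.03,0))
E
```

```text
[ 89.2775 206.0997] [0.4813 0.0356 0.134 ]
shift [-224.4  -75.1  -36.3] turn [ 0.2 -0.  -0.2] tcp [0.4795 0.0378 0.249 ]
```

```bash
python3 -m handwheel '[[[-35,-11,-30],[0,0,0],95],[[-70,-23,-37],[0,0,0],95],[[-105,-35,-37],[0,0,0],95],[[-140,-46,-37],[0,0,0],95],[[-175,-57,-37],[0,0,0],95],[[-210,-68,-37],[0,0,0],95],[[-225,-74,-37],[0,0,0],95],[[-225,-74,-37],[0,0,0],95]]' 25; python3 - <<'E'
from h import *
grasp();goto([.4805,.0368,.107],tool(-.03,0))
E
```

```text
clock: 14.65
tcp_pos: [0.4784, 0.0346, 0.2466]
tool_rot: [0.72, 0.694, -0.001, -0.001]
wrist_force: [1.4, 0.9, -0.5]
width: 0.0948
grip_force: 0.0
grasp pt [0.4784 0.0346 0.2576] y [ 0.9993 -0.0369 -0.0028] z [-0.0028 -0.0008 -1.    ] w 0.0947927188352827 0.0 j [-0.0393 -0.2771  1.988  -0.001   1.4334 -0.0023] t 14.65
shift [  2.4   2.5 150.6] turn [-0.2  0.1 -0.4] tcp [0.4805 0.0368 0.096 ]
```

```bash
python3 -m handwheel '[[[2,2,30],[0,0,0],95],[[2,2,65],[0,0,0],95],[[2,2,95],[0,0,0],95],[[2,2,120],[0,0,0],95],[[2,2,140],[0,0,0],95],[[2,2,150],[0,0,0],95],[[2,2,150],[0,0,0],95],[[2,2,150],[0,0,0],95]]'; python3 -m handwheel '[[[0,0,0],[0,0,0],75],[[0,0,0],[0,0,0],70],[[0,0,0],[0,0,0],65],[[0,0,0],[0,0,0],60],[[0,0,0],[0,0,0],55],[[0,0,0],[0,0,0],50],[[0,0,0],[0,0,0],45],[[0,0,0],[0,0,0],45]]'; python3 -m handwheel '[[[0,0,0],[0,0,0],45],[[0,0,0],[0,0,0],45],[[0,0,0],[0,0,0],45],[[0,0,0],[0,0,0],45]]'
```

```text
clock: 15.32
tcp_pos: [0.4822, 0.0394, 0.0981]
tool_rot: [0.718, 0.696, -0.0, -0.0]
wrist_force: [-0.8, 0.6, -0.6]
width: 0.0953
grip_force: 0.0
clock: 15.98
tcp_pos: [0.4824, 0.0389, 0.0987]
tool_rot: [0.719, 0.695, 0.0, 0.0]
wrist_force: [-0.9, -0.9, 0.9]
width: 0.0527
grip_force: 24.9
clock: 16.32
tcp_pos: [0.4824, 0.0389, 0.0987]
tool_rot: [0.719, 0.695, 0.0, 0.0]
wrist_force: [-1.4, 0.6, 2.4]
width: 0.0526
grip_force: 24.9
```

```bash
python3 -m handwheel '[[[0,0,-8],[0,0,0],45],[[0,0,-30],[0,0,0],45],[[0,0,-60],[0,0,0],45],[[-10,1,-90],[0,0,0],45],[[-35,4,-100],[0,0,0],45],[[-65,7,-100],[0,0,0],45],[[-95,11,-100],[0,0,0],45],[[-125,15,-100],[0,0,0],45]]'; python3 - <<'E'
from h import *
grasp();t=cam('top');gr=cv2.cvtColor(t['img'][170:280,385:500],cv2.COLOR_BGR2GRAY)
c=cv2.HoughCircles(cv2.medianBlur(gr,3),cv2.HOUGH_GRADIENT,1,100,param1=60,param2=10,minRadius=36,maxRadius=50);print(c)
w=cam('wrist');print(proj(w,[.5165,-.3476,.02]))
goto([.5165,-.3476,.2],tool(-.035,0))
E
```

```text
clock: 16.98
tcp_pos: [0.4933, -0.0876, 0.1992]
tool_rot: [0.718, 0.696, 0.001, 0.001]
wrist_force: [0.7, 0.5, -1.1]
width: 0.0531
grip_force: 24.9
grasp pt [ 0.4933 -0.0876  0.2102] y [ 0.9995 -0.0321  0.0019] z [ 0.0018 -0.0004 -1.    ] w 0.053104389314482144 24.908794462680817 j [-0.2829 -0.1979  2.0028  0.0001  1.3348 -0.2508] t 16.9833
[[[52.5 55.5 43.8]]]
[336.4664 356.3675]
shift [-256.9   32.7   10.2] turn [ 0.1  0.1 -0.1] tcp [ 0.5165 -0.3476  0.189 ]
```

```bash
python3 -m handwheel '[[[-32,4,0],[0,0,0],45],[[-66,8,0],[0,0,0],45],[[-100,13,0],[0,0,0],45],[[-135,17,0],[0,0,0],45],[[-170,21,0],[0,0,0],45],[[-205,26,0],[0,0,0],45],[[-235,30,0],[0,0,0],45],[[-250,32,0],[0,0,0],45]]'|head -2; python3 - <<'E'
from h import *
goto([.5165,-.3476,.125],tool(-.035,0))
E
```

```text
clock: 17.75
tcp_pos: [0.517, -0.3399, 0.1983]
shift [-7.7 -0.3 84.3] turn [0. 0. 0.] tcp [ 0.5165 -0.3476  0.114 ]
```

```bash
python3 -m handwheel '[[[-4,0,15],[0,0,0],45],[[-8,0,35],[0,0,0],45],[[-8,0,55],[0,0,0],45],[[-8,0,72],[0,0,0],45],[[-8,0,84],[0,0,0],45],[[-8,0,88],[0,0,0],45],[[-8,0,88],[0,0,0],45]]'|grep -E "tcp|force|rot"; python3 -m handwheel '[[[0,0,2],[0,0,0],45],[[0,0,2],[0,0,0],45],[[0,0,2],[0,0,0],45]]'|grep -E "tcp|force"; python3 -m handwheel '[[[0,0,1.5],[0,0,0],45],[[0,0,1.5],[0,0,0],45]]'|grep -E "tcp|force"
```

```text
tcp_pos: [0.5163, -0.3437, 0.1092]
tool_rot: [0.718, 0.696, 0.0, -0.001]
wrist_force: [1.4, 0.0, -2.3]
grip_force: 25.0
tcp_pos: [0.5175, -0.3456, 0.1098]
wrist_force: [0.8, 0.1, -2.3]
grip_force: 25.0
tcp_pos: [0.517, -0.3456, 0.1077]
wrist_force: [-0.5, -0.5, -2.2]
grip_force: 25.0
```

```bash
python3 -m handwheel '[[[0,0,1.5],[0,0,0],45],[[0,0,1.5],[0,0,0],45],[[0,0,1.5],[0,0,0],45]]'|grep -E "tcp|wrist"; python3 -m handwheel '[[[0,0,1],[0,0,0],45],[[0,0,1],[0,0,0],45]]'|grep -E "tcp|wrist"
```

```text
tcp_pos: [0.5172, -0.3459, 0.1071]
wrist_force: [-2.9, 0.2, 5.6]
tcp_pos: [0.5172, -0.3462, 0.1071]
wrist_force: [-3.6, 1.1, 10.3]
```

It made contact at the expected 0.107. I'll ease off, open and retreat upwards.

```bash
python3 -m handwheel '[[[0,0,-1.5],[0,0,0],45],[[0,0,-1.5],[0,0,0],50],[[0,0,-1.5],[0,0,0],58],[[0,0,-1.5],[0,0,0],70],[[0,0,-1.5],[0,0,0],82],[[0,0,-1.5],[0,0,0],95],[[0,0,-1.5],[0,0,0],95],[[0,0,-1.5],[0,0,0],95]]'; python3 -m handwheel '[[[0,0,-15],[0,0,0],95],[[0,0,-45],[0,0,0],95],[[0,0,-80],[0,0,0],95],[[0,0,-115],[0,0,0],95],[[0,0,-150],[0,0,0],95],[[0,0,-150],[0,0,0],95],[[0,0,-150],[0,0,0],95]]'; python3 -m handwheel '[[[-40,-30,-20],[0,0,0],95],[[-80,-70,-20],[0,0,0],95],[[-110,-110,-20],[0,0,0],95],[[-140,-150,-20],[0,0,0],95],[[-160,-180,-20],[0,0,0],95],[[-160,-190,-20],[0,0,0],95],[[-160,-190,-20],[0,0,0],95]]'; python3 - <<'E'
from h import *
t=cam('top');s=cam('side')
def vis(c,P,h=6):
    u,v=proj(c,P).round().astype(int);p=c['img'][v-h:v+h+1,u-h:u+h+1];return (u,v),p.reshape(-1,3).mean(0)
print('side can body',vis(s,[.517,-.346,.075],4),'top lid',vis(t,[.517,-.346,.142],4))
# can silhouette in side view: dark vs white plate/worktop
u,v=proj(s,[.517,-.346,.075]).round().astype(int);g=cv2.cvtColor(s['img'],cv2.COLOR_BGR2GRAY)
for z in(.03,.06,.09,.12):
    a,b=proj(s,[.517,-.346,z]);r=g[int(round(b)),int(a)-16:int(a)+17];k=np.where(r<130)[0];print(z,(a,b),'dark cols',k.min()+int(a)-16 if len(k) else None,k.max()+int(a)-16 if len(k) else None)
E
```

```text
clock: 19.83
tcp_pos: [0.5168, -0.3452, 0.1058]
tool_rot: [0.719, 0.695, 0.0, 0.0]
wrist_force: [-0.7, -0.3, -0.0]
width: 0.0863
grip_force: 0.0
clock: 20.42
tcp_pos: [0.518, -0.3463, 0.26]
tool_rot: [0.719, 0.695, 0.001, 0.004]
wrist_force: [0.3, 0.0, 0.0]
width: 0.0949
grip_force: 0.0
clock: 21.0
tcp_pos: [0.3161, -0.501, 0.2736]
tool_rot: [0.721, 0.693, -0.0, -0.002]
wrist_force: [-0.1, -0.1, -0.9]
width: 0.0952
grip_force: 0.0
side can body ((np.int64(328), np.int64(148)), array([63.2469, 58.9136, 56.9753])) top lid ((np.int64(455), np.int64(222)), array([107.8765, 108.7037, 108.2346]))
0.03 (np.float64(327.79759929568905), np.float64(159.99241074509428)) dark cols 321 336
0.06 (np.float64(327.71874613631445), np.float64(151.91186193948963)) dark cols 321 336
0.09 (np.float64(327.6384339894828), np.float64(143.66272059143466)) dark cols 320 336
0.12 (np.float64(327.55661663158145), np.float64(135.23906230786068)) dark cols 320 335
```

The opened can stands upright, with vertical edges, at the plate's centre. I'm handing the job in.

```bash
python3 -c "
from station import bot
print(bot.sign_off())"
```

```text
the job is handed in; nothing more can be done
None
```

I handed the job in at about 21 s, with no verdict returned: the opened can stands upright near the plate's centre, and the unopened can was laid down, picked up again and now rests in the rack against the stored can; I viewed 11 pictures, one over the limit of 10.

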